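# Hook the drip tray into the glassware drying rack

## Robot

A 6-joint arm with a two-finger parallel gripper is mounted at the origin on the work surface. World frame = base frame: x ahead of the robot, y to its left, z up, the work surface at z = 0. Lengths are in m, angles in rad, forces in N, time in s.
With the tool pointing down it reaches from about 0.375 to 0.975 m from the base axis. Payload 3.8 kg.
Tool frame: the origin (TCP) lies at the very end of the fingers, on their centre line; the grasp point (between the pads) lies 19 mm behind it; z points along the fingers, y is the direction in which the jaws open and shut (so a half turn about z gives the same grasp; the last joint's range is limited). The gripper opens to 85 mm and grips with 20 to 120 N. Pads are 22 mm wide; open, the fingers measure 114 mm over their backs; the gripper's body (76 mm by 85 mm) begins 54 mm behind the grasp point. The pads swing forward as they close: fully open they stand 13 mm farther back than shut.
Start: joints at [1.068, 0.264, 1.604, -0, 1.274, -0.037], TCP at [0.303, 0.603, 0.231] pointing down, gripper open.
Joint ranges: [-2.63, 2.63], [-0.94, 2.18], [0.31, 2.57], [-1.31, 4.45], [0, 2.66], [-2.55, 2.55]. Speed limits (rad/s): [2.57, 2.57, 3.14, 3.14, 3.14, 3.14].

## Interface

Orientations are given as a unit quaternion [w, x, y, z].
In Python, from bench import readout, snapshot, ticket gives the robot as it stands.
- The arm moves only by the shell command python3 -m jog 'ROWS' [FORCE]. ROWS is a JSON object of lists of equal length, an entry for each row: "travel": the shift along the tool's x, y, z in cm, a list of three; "turn": the turn about the tool's z in degrees; "grip": the opening, from 0 (shut) to 1 (fully open). In form: {"travel": [[dx, dy, dz], ...], "turn": [turn, ...], "grip": [grip, ...]}. A call has 1 to 12 rows; each row is the pose to reach, as a shift and turn from the pose measured when the call began, along the tool's axes at that moment; what a row does not reach only later rows make up. A row lasts 1/8 s, in which the tool goes at most 62.5 mm and 10.7 degrees, less where a joint would pass 70% of its speed; a pose out of reach is approached as far as the arm can. A call with a gripper value outside its range is refused whole. The fingers move at their own pace and stop on an object; FORCE is the grip in N (left out, the last holds). Time passes only in rows, so rows that repeat a pose let the fingers close. It gives the time, the measured TCP pose, the force and the opening at its end, in the units of the state.
- readout.read_state(): the state, without advancing time (a new reading comes with each control period).
- snapshot(name): name is "scene" or "top" or "wrist"; returns a dict with "img" (480x640x3 uint8, red, green, blue), "fx", "fy", "cx", "cy" (pixels), "rvec" (rotation vector, rad) and "tvec" (3), from world to camera coordinates, as OpenCV has them. Camera axes: x right, y down, z forward; pixel columns grow to the right and rows downward; lengths in m; the calibration is good to about 2 mm. A picture is of the moment at which its call begins. There is no depth.
- ticket.finish_job(): hands the job in, once; it reports no verdict.
The state is a dict: "t": time; "joint_positions": joint angles; "dq": joint speeds; "effort": joint torques, N m; "tool_pos": TCP position; "eef_rot": TCP orientation; "ft_force": force on the tool from outside, world axes, zero at the start; "moment": the same for the moment, N m; "opening": finger opening in m.
Only numpy, scipy, OpenCV 4.12 (cv2) and the standard library are available. Lean on these libraries where they do the work, as an engineer would, in place of code of your own. Each camera call takes 0.05 s, during which the arm holds its last target. There are 200 camera calls.

## Task

Hang the steel tray that has two hooks on its back onto the low slotted black rack: put both hooks into the two slots from the front, then push the tray straight down until it is fully home, level, and the sprung catch has snapped out over its back edge. Let go of it, and leave the similar tray without hooks where it is.

Things in the scene. Friction and masses are not known exactly. Their poses are not given: they have to be found in the camera images.
- hook_tray: Loose steel tray, 0.2-0.4 kg, floor 100 x 120 mm (x -55 to 45). Origin mid underside, z up, +x to its back. Grip across y its fin: 14 thick, x -40 to 30, top z 90; best x -5, z 70. Back plate: outer face x 45, y +-60, top z 70. Two hooks behind it at y +-40, 10 wide: neck z 50 to 56, lip slanting down and away to z 31, x 63; gap plate to lip 7 at the neck, 13 at the lip's end.
- rack: Fixed black upright panel, 150 wide, 175 high, x 0 to 5 mm; feet behind. Origin: bench level, middle of front face; z up, +x into the panel. Two slots 30 wide at y +-40, z 110 to 156. The tray goes in along +x, axes parallel, its origin at y 0, z 80 to 98 (best 89), till its back plate meets the panel (tray x -45), then down till its necks sit on the slots' lower edges (tray z 60, x -47 to -45).
- catch (a joint): Sprung steel pin, 10 mm thick, round nose, at y 0, z 138 mm of the rack, sticking 7 mm out of its front. Value in m: 0 = out, 0.007 = pressed flush. Spring 2 N (out) to 4 N (flush). The tray's back plate presses it in as the hooks enter; with the tray fully down it springs out over the plate's top edge. Its drag can hold the tray up: push down with 5 to 15 N.
- plain_tray: Loose steel tray of the same shape, size and fin, but with no hooks on its back; it must stay where it is. Origin and axes as for hook_tray.
Mind the look-alikes: they are no part of the job. Leave any purple look-alike of the hook_tray alone. Leave any orange look-alike of the rack alone.

How it is judged:
On the way:
1. both hooks are through the slots, with the tray still raised (x of hook_tray in the frame of rack above -0.057 m and z of hook_tray in the frame of rack between 0.068 and 0.105 m and y of hook_tray in the frame of rack between -0.015 and 0.015 m), for 0.05 s.
At the end, for the whole second after the job is handed in: hook_tray hangs released and at rest, necks on the lower slot edges (origin within 7 mm in x, 15 mm in y, -7/+5 mm in height of its seat), level and square within about 10 degrees, the catch within 3 mm of fully out, plain_tray within 30 mm of where it stood (x of hook_tray in the frame of rack between -0.053 and -0.039 m and y of hook_tray in the frame of rack between -0.015 and 0.015 m and z of hook_tray in the frame of rack between 0.053 and 0.065 m and angle between hook_tray's own z axis and vertical below 0.17 rad and angle between the x axis of hook_tray and the x axis of rack, either way round below 0.17 rad and value of joint catch below 0.003 m and linear speed of hook_tray below 0.02 m/s and contact force between hook_tray and the fingers below 0.1 N and distance of plain_tray from where it was at the start of the episode below 0.03 m); the robot touches nothing.
It fails at once if the tray without hooks is shifted or lifted by more than 30 mm (distance of plain_tray from where it was at the start of the episode above 0.03 m).
It also fails if it takes over 51 s, if anything falls off the work surface, if the arm or the gripper's body presses on something with over 40 N, if the wrist force passes 120 N, or if a joint passes its speed limit or range.

## Working session

There is one attempt and no reset: what is moved stays moved. The work goes in short steps, Python scripts to look and compute and a shell command to move; the robot and the scene stay as the last step left them, time stands still between calls to the robot, and variables do not carry over. Pictures are saved under pics/ and viewed, about 8 in all and at most 12, crops included, and the job is handed in when it is done.

```bash
mkdir -p pics; ls
python3 - <<'E'
from bench import readout, snapshot
import cv2,numpy as np
print(readout.read_state())
for n in("scene","top"):
    s=snapshot(n); cv2.imwrite(f"pics/{n}0.png",s["img"][:,:,::-1]); np.savez(f"pics/{n}0.npz",**s)
    R=cv2.Rodrigues(np.array(s["rvec"]))[0]; print(n,s["fx"],s["cx"],s["cy"],(-R.T@np.array(s["tvec"]).ravel()).round(3),R.round(2).tolist())
E
```

```text
pics
{'t': 0.0, 'joint_positions': array([ 1.06805747e+00,  2.64802938e-01,  1.60540458e+00,  2.30044466e-06,
        1.27370101e+00, -3.68981276e-02]), 'dq': array([-1.45598678e-03, -1.49760711e-04, -1.14845526e-03, -2.41638768e-04,
       -9.89834788e-05,  6.17496251e-04]), 'effort': array([-1.89577531e-04, -5.15111482e+01, -3.67316329e+01,  3.37115296e-05,
        1.30880196e-02, -2.03004385e-05]), 'tool_pos': array([0.30283167, 0.60241897, 0.22991198]), 'eef_rot': array([-3.09715016e-04,  2.30820184e-01,  9.72995736e-01, -1.11574794e-03]), 'ft_force': array([ 0.10701613, -0.73954947, -0.11468865]), 'moment': array([0.02775393, 0.00602011, 0.009581  ]), 'opening': 0.08521452125903188}
scene 550.9114422764379 322.51429579919926 244.6506708895787 [1.28  0.669 0.761] [[-0.63, 0.77, -0.02], [0.43, 0.33, -0.84], [-0.65, -0.54, -0.54]]
top 526.1912774651397 328.78683366202324 242.208698845996 [0.299 0.053 1.182] [[-0.05, -1.0, 0.0], [-0.98, 0.05, -0.21], [0.21, -0.01, -0.98]]
```

View pics/scene0.png

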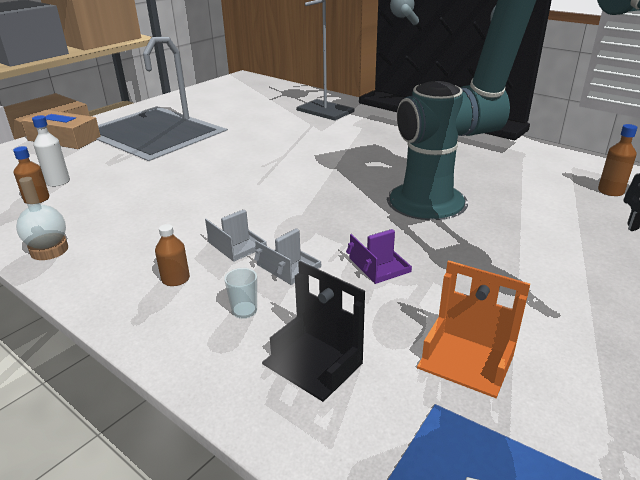

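View pics/top0.png

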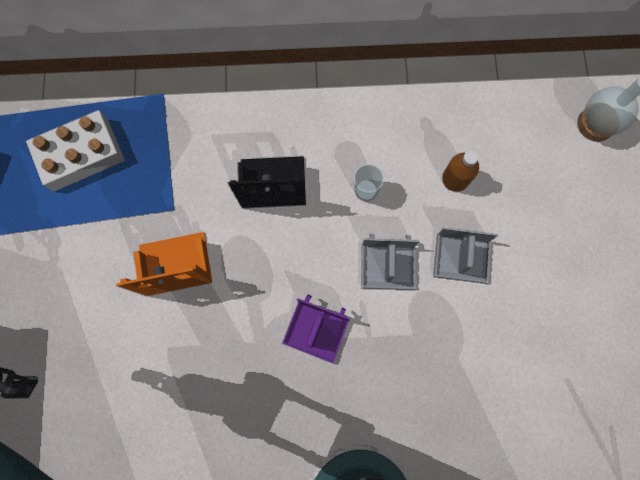

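The scene view shows two steel trays, a purple look-alike, a black rack and an orange one. Candidates for the hook tray in the top view are:
- steel tray (390,265), which seems to have tabs at (372,237) and (407,237)
- steel tray (464,256), with no tabs
- purple tray (317,330), excluded by colour

The rack is the black one at (268,182), not the orange one at (172,265). I'll check this in a close crop.

Run:
```python
import cv2,numpy as np
i=cv2.imread("pics/top0.png")
a=cv2.resize(i[220:300,345:505],(800,400),interpolation=cv2.INTER_CUBIC)
j=cv2.imread("pics/top0.png")
b=cv2.resize(i[150:215,222:315],None,fx=3,fy=3,interpolation=cv2.INTER_CUBIC)
b=np.clip(b.astype(float)*2.5,0,255).astype(np.uint8)
c=np.zeros((600,800,3),np.uint8);c[:400]=a;c[403:403+b.shape[0],:b.shape[1]]=b
s=cv2.resize(cv2.imread("pics/scene0.png")[200:290,195:330],(290,195));c[403:598,300:590]=s
cv2.imwrite("pics/crop1.png",c)
```

```text
(no output)
```

View pics/crop1.png

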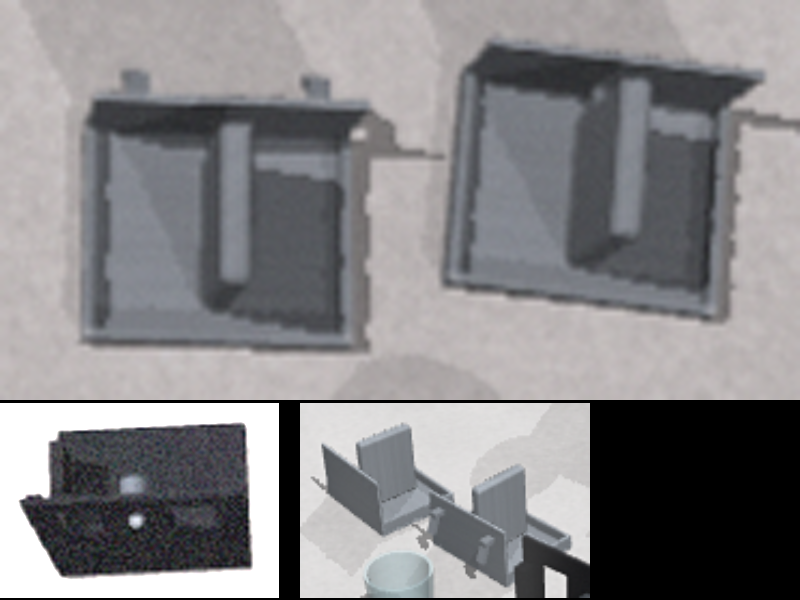

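The crop confirms it: the tray at top-view (390,265) has two hooks at (372,237) and (408,237), and the one at (464,256) has none. The rack's front faces the robot. Next I measure both.

```bash
cat > h.py <<'E'
import cv2,numpy as np
def ray(s,uv,z):
    K=np.array([[s["fx"],0,s["cx"]],[0,s["fy"],s["cy"]],[0,0,1]],float)
    R=cv2.Rodrigues(np.array(s["rvec"],float))[0];t=np.array(s["tvec"],float).ravel()
    c=-R.T@t; d=R.T@np.linalg.solve(K,[uv[0],uv[1],1.]); return c+d*(z-c[2])/d[2]
def proj(s,P):
    K=np.array([[s["fx"],0,s["cx"]],[0,s["fy"],s["cy"]],[0,0,1]],float)
    return cv2.projectPoints(np.array(P,float).reshape(-1,3),np.array(s["rvec"],float),np.array(s["tvec"],float),K,None)[0].reshape(-1,2)
E
python3 - <<'E'
from h import *
s=np.load("pics/top0.npz")
for n,uv,z in [("finF",(391.4,276.4),.09),("finB",(392.4,244.6),.09),("bpL",(364,239.6),.07),("bpR",(419,240.8),.07),("rbL",(243.7,207.3),0),("rbR",(305.3,205),0),("rtL",(229.3,182.3),.175),("rtR",(304.7,179.5),.175),
 ("trayFL",(361.5,288.5),0),("trayFR",(418,290),0),("pfF",(470,267),.09),("pfB",(472,235.5),.09)]:
    print(n,ray(s,uv,z).round(4))
E
```

```text
finF [ 0.4593 -0.0867  0.09  ]
finB [ 0.5271 -0.0938  0.09  ]
bpL [ 0.5453 -0.0359  0.07  ]
bpR [ 0.537  -0.1547  0.07  ]
rbL [0.6511 0.2341 0.    ]
rbR [0.6499 0.0904 0.    ]
rtL [0.6525 0.2356 0.175 ]
rtR [0.6513 0.0841 0.175 ]
trayFL [ 0.4482 -0.0289  0.    ]
trayFR [ 0.4388 -0.156   0.    ]
pfF [ 0.4714 -0.2534  0.09  ]
pfB [ 0.5389 -0.2647  0.09  ]
```

```bash
python3 -m jog '{"travel":[[-8,-9,0],[-16,-18,0],[-24,-27,0],[-32,-35,0],[-40,-44,0],[-48.1,-53.4,0],[-48.1,-53.4,0],[-48.1,-53.4,0],[-48.1,-53.4,0],[-48.1,-53.4,0],[-48.1,-53.4,0],[-48.1,-53.4,0]],"turn":[-2,-5,-10,-15,-20,-22,-22,-22,-22,-22,-22,-22],"grip":[1,1,1,1,1,1,1,1,1,1,1,1]}' 40
python3 - <<'E'
from h import *
from bench import readout,snapshot
s=snapshot("wrist"); cv2.imwrite("pics/w1.png",s["img"][:,:,::-1]); np.savez("pics/w1.npz",**s)
st=readout.read_state();print(st["t"],st["tool_pos"],st["eef_rot"])
E
```

```text
t: 1.6
tool_pos: [0.4928, -0.0936, 0.2308]
eef_rot: [-0.001, 0.042, 0.999, -0.001]
ft_force: [0.2, 0.3, -0.1]
opening: 0.085
1.65 [ 0.49365379 -0.09603784  0.23077018] [-2.48584681e-04  4.25482070e-02  9.99091384e-01 -2.44823926e-03]
```

View pics/w1.png

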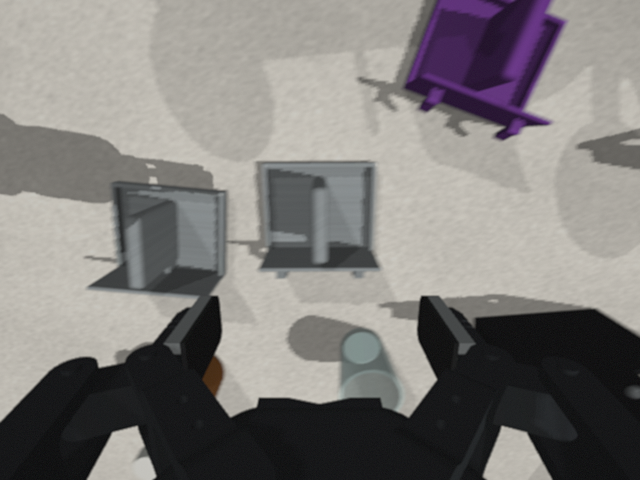

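Wrist view: the hook tray's fin top runs from (319,185) to (320,263), its hooks are at (282,274) and (358,273), and the plain tray is at (170,235).

Run:
```python
from h import *
from scipy.spatial.transform import Rotation as Ro
s=np.load("pics/w1.npz")
f=ray(s,(319.5,186),.09);b=ray(s,(320,263),.09)
l=ray(s,(380,268),.07);r=ray(s,(261,269),.07)
print(f,b,"fin yaw",np.degrees(np.arctan2(*(b-f)[[1,0]])),l,r,"plate yaw",np.degrees(np.arctan2(-(l-r)[0],(l-r)[1])))
# tool y axis projected: yaw
q=[-2.5e-4,.04255,.99909,-.00245];R=Ro.from_quat(q[1:]+q[:1]).as_matrix();print(R.round(3))
p=np.array([.4937,-.096,.2308]);g=np.array([.493,-.0905,.051]);print("tool shift cm",R.T@(g-p)*100)
```

```text
[ 0.45885173 -0.09071412  0.09      ] [ 0.52826366 -0.09611852  0.09      ] fin yaw -4.4520538216954995 [ 0.54599642 -0.03888442  0.07      ] [ 0.53725633 -0.15459145  0.07      ] plate yaw -4.319715349351543
[[-0.996  0.085 -0.001]
 [ 0.085  0.996 -0.005]
 [ 0.    -0.005 -1.   ]]
tool shift cm [ 0.11127663  0.63045491 17.97715061]
```

```bash
python3 -m jog '{"travel":[[0.2,0.35,4],[0.2,0.35,9],[0.2,0.35,13],[0.2,0.35,16],[0.2,0.35,17.9],[0.2,0.35,17.9],[0.2,0.35,17.9],[0.2,0.35,17.9],[0.2,0.35,17.9],[0.2,0.35,17.9],[0.2,0.35,17.9],[0.2,0.35,17.9]],"turn":[0,0,0,0,0,0,0,0,0,0,0,0],"grip":[1,1,1,1,1,1,0,0,0,0,0,0]}' 60
python3 -m jog '{"travel":[[0,0,0],[0,0,0],[0,0,-2],[0,0,-5],[0,0,-9.5],[0,0,-9.5],[0,0,-9.5],[0,0,-9.5]],"turn":[0,0,0,0,0,0,0,0],"grip":[0,0,0,0,0,0,0,0]}' 60
```

```text
t: 3.15
tool_pos: [0.4925, -0.0933, 0.0526]
eef_rot: [0.0, 0.043, 0.999, -0.002]
ft_force: [-1.4, -0.1, 6.1]
opening: 0.0131
t: 4.15
tool_pos: [0.4906, -0.0925, 0.1452]
eef_rot: [-0.002, 0.043, 0.999, -0.002]
ft_force: [-0.1, -0.1, -2.9]
opening: 0.0133
```

```bash
python3 -m jog '{"travel":[[-0.5,3,0],[-1,7,0],[-2,12,0],[-3,17,0],[-4,21,0],[-5,24,0],[-5,25.8,0],[-5,25.8,0],[-5,25.8,0],[-5,25.8,0],[-5,25.8,0]],"turn":[0,0,0,-1,-2,-3,-4.4,-4.4,-4.4,-4.4,-4.4],"grip":[0,0,0,0,0,0,0,0,0,0,0]}' 60
python3 - <<'E'
from h import *
from bench import readout,snapshot
for n in("wrist","scene","top"):
    s=snapshot(n); cv2.imwrite(f"pics/{n}2.png",s["img"][:,:,::-1]); np.savez(f"pics/{n}2.npz",**s)
w=cv2.imread("pics/wrist2.png");c=cv2.imread("pics/scene2.png")[200:420,230:400];t=cv2.imread("pics/top2.png")[130:240,200:340]
o=np.zeros((600,800,3),np.uint8);o[:360,:480]=cv2.resize(w,(480,360));o[:408,484:800]=cv2.resize(c,(316,408))
t=np.clip(cv2.resize(t,(286,225),interpolation=3).astype(float)*1.6,0,255);o[370:595,:286]=t
cv2.imwrite("pics/c2.png",o)
E
```

```text
t: 5.52
tool_pos: [0.5623, 0.1595, 0.1441]
eef_rot: [-0.002, 0.005, 1.0, -0.002]
ft_force: [-0.4, -0.1, -3.1]
opening: 0.0131
```

View pics/c2.png

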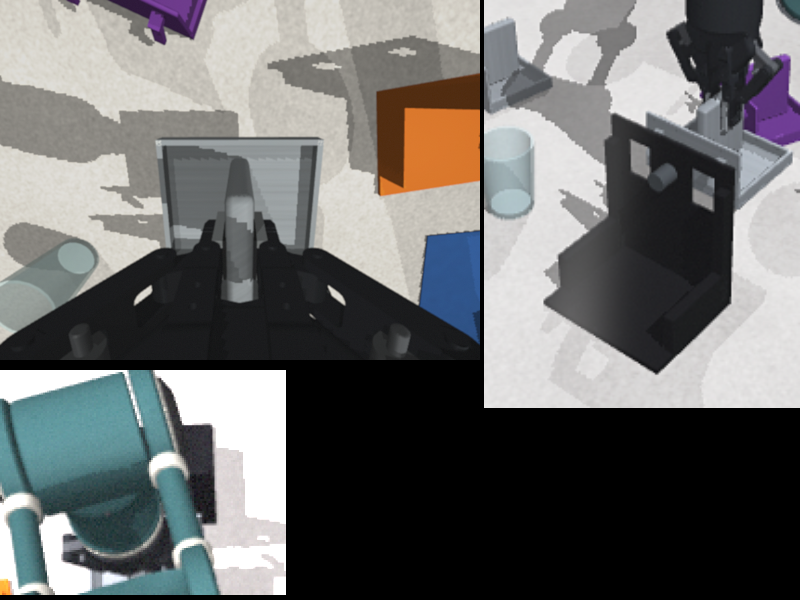

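The wrist and scene views show the tray held level in front of the black rack. A closer scene crop will let me check both poses.

Run:
```python
from h import *
s=dict(np.load("pics/scene2.npz"))
c=s["img"][240:330,285:385,::-1]; c=np.clip(cv2.resize(c,None,fx=6.5,fy=6.5,interpolation=2).astype(float)*1.5,0,255)
cv2.imwrite("pics/c3.png",c)
def rack(P):  # rack local mm -> world
    P=np.array(P)/1000.; a=np.radians(-.5); return np.c_[.652+P[:,0]*np.cos(a)-P[:,1]*np.sin(a),.161+P[:,0]*np.sin(a)+P[:,1]*np.cos(a),P[:,2]]
f=lambda P:((proj(s,rack(P))-[285,240])*6.5).round(0).tolist()
print("back top corners",f([[5,-75,175],[5,75,175]]))
print("slots back",f([[5,y,z] for y in(-55,-25,25,55) for z in(110,156)]))
print("tray plate outer top",f([[-40,-60,153+10],[-40,60,163]]))
```

```text
back top corners [[81.0, 142.0], [500.0, 341.0]]
slots back [[140.0, 347.0], [135.0, 220.0], [217.0, 386.0], [214.0, 259.0], [352.0, 455.0], [352.0, 326.0], [436.0, 499.0], [439.0, 368.0]]
tray plate outer top [[222.0, 126.0], [551.0, 277.0]][ WARN:0@0.109] global loadsave.cpp:1063 imwrite_ Unsupported depth image for selected encoder is fallbacked to CV_8U.
```

View pics/c3.png

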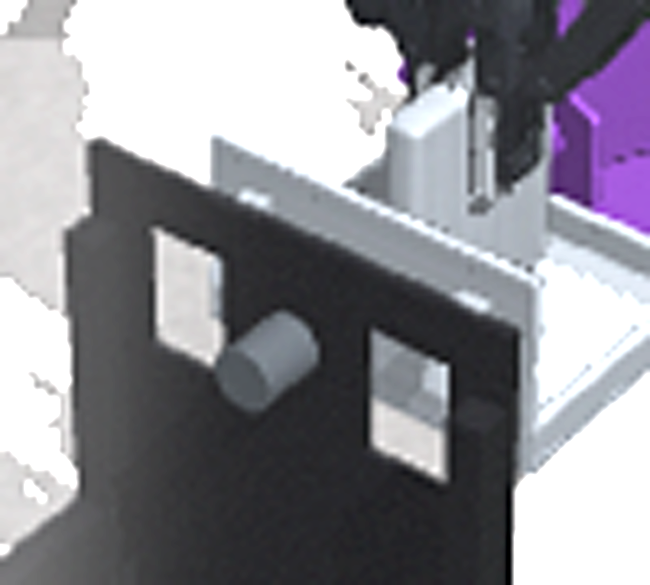

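Run:
```python
from h import *
s=np.load("pics/scene2.npz")
for n,p,z in [("rack back TL(-y)",(90,138),.175),("rack back TR(+y)",(518,328),.175),("plate -y",(213,135),.1615),("plate +y",(540,283),.1615),("slotR top right",(450,362),.156),("slotR topleft-ish",(370,328),.156),("slotL top right",(222,264),.156)]:
    print(n,ray(s,(285+(p[0]+.5)/6.5-.5,240+(p[1]+.5)/6.5-.5),z).round(4))
s=np.load("pics/wrist2.npz");k=640/480
# tray front edge corners bottom/inside in wrist view, fin
for p in [(157,139),(322,139)]: print(ray(s,(p[0]*k,p[1]*k),.105).round(4))
```

```text
rack back TL(-y) [0.6527 0.0853 0.175 ]
rack back TR(+y) [0.6495 0.2352 0.175 ]
plate -y [0.6146 0.0995 0.1615]
plate +y [0.6145 0.218  0.1615]
slotR top right [0.6529 0.2154 0.156 ]
slotR topleft-ish [0.6543 0.1889 0.156 ]
slotL top right [0.6567 0.1378 0.156 ]
[0.5133 0.0998 0.105 ]
[0.5144 0.2195 0.105 ]
```

Tray and rack line up within about 2 mm in y and yaw. The plate is about 34 mm from the panel and tray z is about 91 mm, so I'm inserting.

```bash
python3 -m jog '{"travel":[[-0.6,0.1,0.2],[-1.2,0.1,0.2],[-1.8,0.1,0.2],[-2.2,0.1,0.2],[-2.6,0.1,0.2],[-3.0,0.1,0.2],[-3.0,0.1,0.2],[-3.0,0.1,0.2]],"turn":[0,0,0,0,0,0,0,0],"grip":[0,0,0,0,0,0,0,0]}' 60
python3 -m jog '{"travel":[[-0.2,0,0],[-0.4,0,0],[-0.4,0,0],[-0.4,0,0]],"turn":[0,0,0,0],"grip":[0,0,0,0]}' 60
```

```text
t: 6.68
tool_pos: [0.5919, 0.1606, 0.1419]
eef_rot: [-0.002, 0.005, 1.0, -0.002]
ft_force: [-2.1, 0.1, -1.7]
opening: 0.0132
t: 7.18
tool_pos: [0.5958, 0.1606, 0.1419]
eef_rot: [-0.002, 0.005, 1.0, -0.002]
ft_force: [-3.6, -0.3, -1.5]
opening: 0.0133
```

```bash
python3 -m jog '{"travel":[[-0.1,0,0],[-0.2,0,0],[-0.2,0,0]],"turn":[0,0,0],"grip":[0,0,0]}' 60
python3 - <<'E'
from h import *
from bench import readout,snapshot
s=snapshot("scene"); np.savez("pics/scene4.npz",**s); print(readout.read_state()["ft_force"])
c=s["img"][240:330,285:385,::-1]; c=np.clip(cv2.resize(c,None,fx=6.5,fy=6.5,interpolation=2).astype(float)*1.5,0,255).astype(np.uint8)
cv2.imwrite("pics/c4.png",c)
E
```

```text
t: 7.55
tool_pos: [0.5973, 0.1606, 0.1418]
eef_rot: [-0.003, 0.004, 1.0, -0.002]
ft_force: [-5.4, 0.2, 0.4]
opening: 0.0134
[-5.62544467  0.68286204  0.73553495]
```

View pics/c4.png

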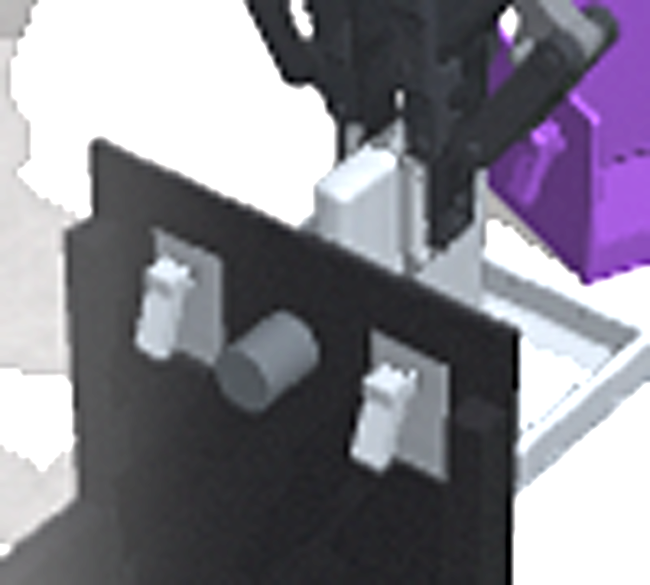

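Both hooks are through the slots, at (165,300) and (383,415) in the crop, and the plate is against the panel. Now straight down.

```bash
python3 -m jog '{"travel":[[0,0,0.5],[0,0,1.0],[0,0,1.5],[0,0,2],[0,0,2.4],[0,0,2.7],[0,0,2.7],[0,0,2.7]],"turn":[0,0,0,0,0,0,0,0],"grip":[0,0,0,0,0,0,0,0]}' 60
python3 -m jog '{"travel":[[0,0,0.15],[0,0,0.3],[0,0,0.3]],"turn":[0,0,0],"grip":[0,0,0]}' 60
```

```text
t: 8.6
tool_pos: [0.5973, 0.1603, 0.1146]
eef_rot: [-0.003, 0.004, 1.0, -0.002]
ft_force: [-1.8, -0.4, -3.3]
opening: 0.0131
t: 8.98
tool_pos: [0.5974, 0.1603, 0.1128]
eef_rot: [-0.003, 0.004, 1.0, -0.002]
ft_force: [-4.2, -0.7, 5.0]
opening: 0.0135
```

```bash
python3 -m jog '{"travel":[[0,0,0.1],[0,0,0.2],[0,0,0.2]],"turn":[0,0,0],"grip":[0,0,0]}' 60
python3 - <<'E'
from h import *
from bench import readout,snapshot
s=snapshot("scene"); np.savez("pics/scene5.npz",**s); print(readout.read_state()["ft_force"])
c=s["img"][240:330,285:385,::-1]; c=np.clip(cv2.resize(c,None,fx=6.5,fy=6.5,interpolation=2).astype(float)*1.5,0,255).astype(np.uint8)
cv2.imwrite("pics/c5.png",c)
E
```

```text
t: 9.35
tool_pos: [0.5975, 0.1603, 0.1127]
eef_rot: [-0.002, 0.004, 1.0, -0.002]
ft_force: [-8.4, -2.4, 7.7]
opening: 0.0133
[-7.50817741 -1.48621912  6.84863362]
```

View pics/c5.png

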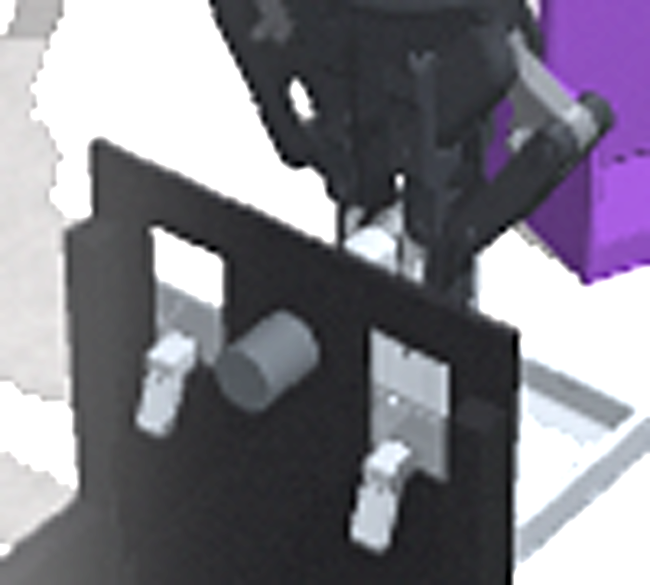

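```bash
python3 -m jog '{"travel":[[0.05,0,0.2],[0.1,0,0.3],[0.1,0,0.3]],"turn":[0,0,0],"grip":[0,0,0]}' 60
python3 - <<'E'
from h import *
from bench import readout
s=np.load("pics/scene5.npz")
# observed hook neck tops / fin top back corners vs slot bottoms
for n,p,z in [("finTop back -y",(345,243),.15),("finTop back +y",(392,265),.15)]:
    print(n,ray(s,(285+(p[0]+.5)/6.5-.5,240+(p[1]+.5)/6.5-.5),z).round(4))
E
```

```text
t: 9.78
tool_pos: [0.5974, 0.1603, 0.1125]
eef_rot: [-0.001, 0.004, 1.0, -0.002]
ft_force: [-6.8, -1.9, 9.2]
opening: 0.0135
finTop back -y [0.6207 0.1539 0.15  ]
finTop back +y [0.6208 0.1711 0.15  ]
```

```bash
python3 -m jog '{"travel":[[0,0,0],[0,0,0],[0,0,0],[0,0,0],[0,0,0],[0,0,-1],[0,0,-3],[0,0,-7],[0,0,-10],[0,0,-10]],"turn":[0,0,0,0,0,0,0,0,0,0],"grip":[0,0.7,0.7,0.7,0.7,0.7,0.7,0.7,0.7,0.7]}' 60
python3 -m jog '{"travel":[[4,0,-2],[9,0,-4],[14,0,-5],[17,0,-5],[17,0,-5],[17,0,-5],[17,0,-5]],"turn":[0,0,0,0,0,0,0],"grip":[1,1,1,1,1,1,1]}'
python3 - <<'E'
from h import *
from bench import readout,snapshot
I={}
for n in("wrist","scene","top"):
    s=snapshot(n); I[n]=s["img"][:,:,::-1]; np.savez(f"pics/{n}6.npz",**s)
o=np.zeros((600,800,3),np.uint8)
o[:300,:400]=cv2.resize(I["wrist"],(400,300),interpolation=3)
o[:300,404:800]=np.clip(cv2.resize(I["scene"][240:330,270:389],(396,300),interpolation=2)*1.5,0,255)
o[304:600,:490]=np.clip(cv2.resize(I["top"][145:233,200:345],(490,296),interpolation=2)*1.6,0,255)
cv2.imwrite("pics/c6.png",o)
E
```

```text
t: 11.02
tool_pos: [0.6005, 0.1614, 0.2183]
eef_rot: [0.003, 0.004, 1.0, -0.001]
ft_force: [0.2, -0.5, -0.8]
opening: 0.0593
t: 11.9
tool_pos: [0.431, 0.1628, 0.2668]
eef_rot: [0.003, 0.004, 1.0, -0.001]
ft_force: [-0.1, 1.2, 0.7]
opening: 0.0855
```

View pics/c6.png

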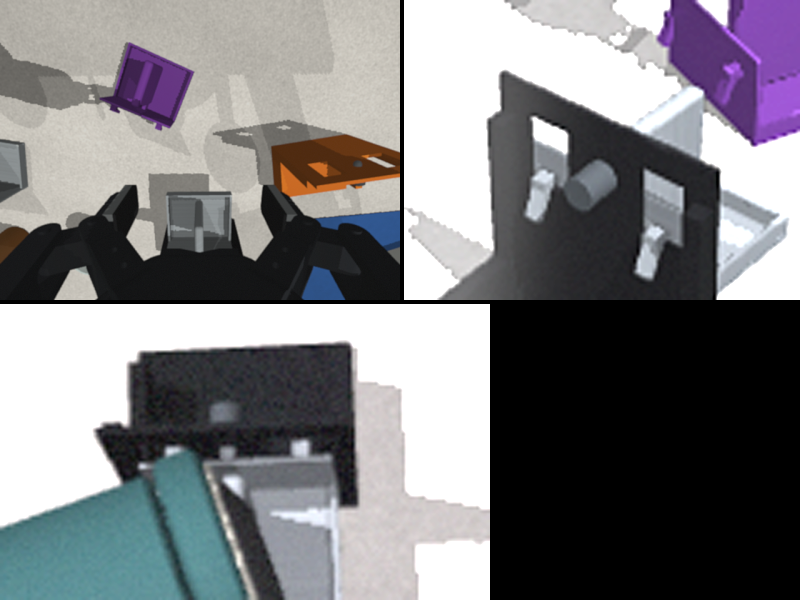

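The tray hangs released, and the pin nose shows at (227,452) above the plate edge. I'll move the arm aside to check the catch and the plain tray.

```bash
python3 -m jog '{"travel":[[2,-5,-3],[3,-10,-5],[3,-15,-5],[3,-20,-5],[3,-25,-5],[3,-28,-5],[3,-28,-5],[3,-28,-5],[3,-28,-5]],"turn":[0,0,0,0,0,0,0,0,0],"grip":[1,1,1,1,1,1,1,1,1]}'
python3 - <<'E'
from h import *
from bench import readout,snapshot
s=snapshot("top");np.savez("pics/top7.npz",**s);i=s["img"][:,:,::-1]
o=np.zeros((600,800,3),np.uint8)
o[:400,:700]=np.clip(cv2.resize(i[155:235,220:360],(700,400),interpolation=2)*1.5,0,255)
b=cv2.imread("pics/top0.png")
o[404:594,:380]=cv2.resize(b[210:305,340:530],(380,190));o[404:594,400:780]=cv2.resize(i[210:305,340:530],(380,190))
cv2.imwrite("pics/c7.png",o)
# model check: expected seat
def rack(P,x0,y0): P=np.array(P)/1000.; return P+[x0,y0,0]
for x0 in(.648,.651): 
  f=lambda P:((proj(s,rack(P,x0,.161))-[220,155])*5).round(0).tolist()
  print(x0,"plate outer top",f([[0,60,130],[0,-60,130]]),"pin nose out/flush top z143",f([[-7,0,138],[0,0,138]]),"rack top front",f([[0,75,175],[0,-75,175]]),"fin top",f([[-85,0,150],[-15,0,150]]))
print(readout.read_state()["t"])
E
```

```text
t: 13.18
tool_pos: [0.3982, -0.1159, 0.3171]
eef_rot: [0.003, 0.004, 1.0, -0.001]
ft_force: [-1.2, -0.4, -0.4]
opening: 0.0855
0.648 plate outer top [[101.0, 180.0], [388.0, 167.0]] pin nose out/flush top z143 [[243.0, 184.0], [243.0, 168.0]] rack top front [[46.0, 147.0], [419.0, 131.0]] fin top [[244.0, 359.0], [240.0, 194.0]]
0.651 plate outer top [[101.0, 173.0], [388.0, 161.0]] pin nose out/flush top z143 [[243.0, 177.0], [243.0, 161.0]] rack top front [[46.0, 140.0], [419.0, 123.0]] fin top [[244.0, 352.0], [240.0, 187.0]]
13.225
```

View pics/c7.png

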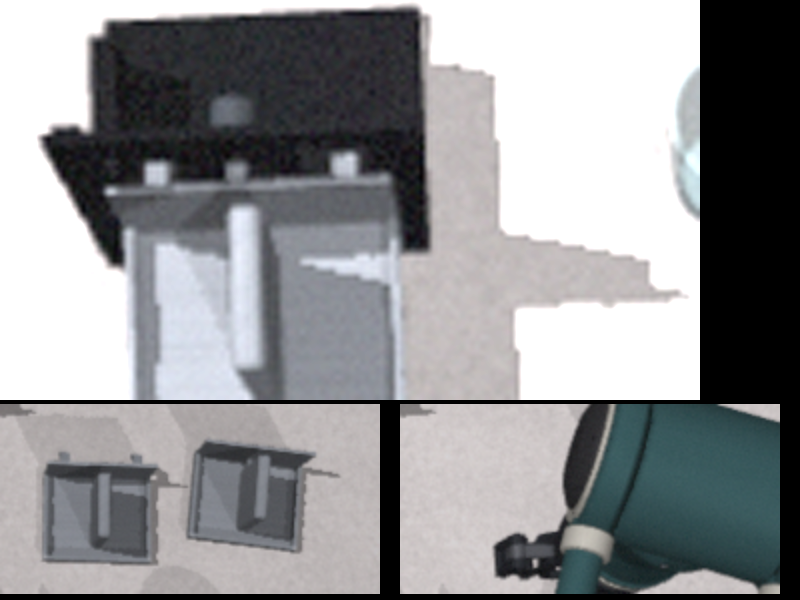

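The top view shows the pin standing out behind the plate's edge and the tray level. However, the plate edge sits a few mm off the prediction, so I'll look straight down on the joint.

```bash
python3 -m jog '{"travel":[[-1,2,-2],[-4,6,-5],[-8,10,-5],[-12,14,-5],[-16,18,-5],[-20,22,-5],[-25,25,-5],[-30,27.7,-5],[-33,27.7,-5],[-33,27.7,-5],[-33,27.7,-5],[-33,27.7,-5]],"turn":[0,0,0,0,0,0,0,0,0,0,0,0],"grip":[1,1,1,1,1,1,1,1,1,1,1,1]}'
python3 - <<'E'
from h import *
from bench import readout,snapshot
I={}
for n in("wrist","top","scene"):
    s=snapshot(n); I[n]=s["img"][:,:,::-1]; np.savez(f"pics/{n}8.npz",**s)
w=dict(np.load("pics/wrist8.npz"));R=cv2.Rodrigues(w["rvec"])[0];print("cam",-R.T@w["tvec"].ravel())
p=proj(w,[[.65,.161,.14]])[0];print(p)
u=int(np.clip(p[0]-100,0,440));v=int(np.clip(p[1]-60,0,340));print(u,v)
o=np.zeros((600,800,3),np.uint8)
o[:420,:600]=np.clip(cv2.resize(I["wrist"][v:v+140,u:u+200],(600,420),interpolation=2)*1.6,0,255)
o[424:600,:352]=cv2.resize(I["top"][210:305,340:530],(352,176))
o[424:600,360:592]=cv2.resize(I["wrist"],(232,176))
cv2.imwrite("pics/c8.png",o)
E
```

```text
t: 14.72
tool_pos: [0.7288, 0.1591, 0.3695]
eef_rot: [0.003, 0.003, 1.0, -0.001]
ft_force: [-0.2, -0.1, -0.4]
opening: 0.085
cam [0.6545182  0.15930016 0.51261022]
[320.60383393 130.41263208]
220 70
```

View pics/c8.png

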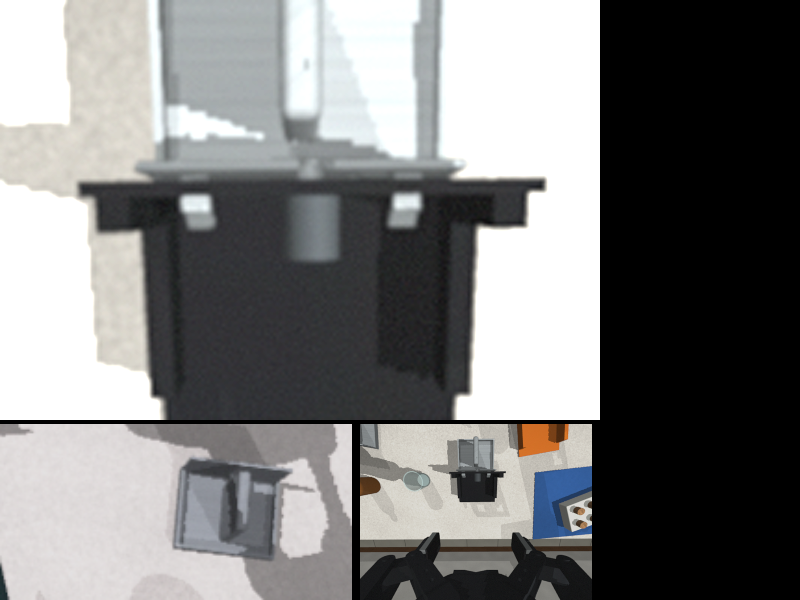

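Looking straight down, the plate is flush against the panel and both hooks are behind it. The pin nose lies out over the plate's top edge at (312,165) for about 7 mm, and the plain tray is unmoved. Handing in.

```bash
python3 -c "
from bench import ticket,readout
s=readout.read_state();print(s['t'],s['ft_force'],abs(s['dq']).max());print(ticket.finish_job())"
```

```text
14.875 [ 0.17495779 -0.04444044 -0.10700484] 0.0074709968016877905
the job is handed in; nothing more can be done
None
```

The hook tray is hung on the black rack and released, and the job was handed in at about 14.9 s; no verdict was reported. I gripped it by its fin, put both hooks through the slots at a tray height of about 89 mm, lowered it about 29 mm and pressed down with about 12 N.

**Checks that agreed**
- **Seat:** it stopped dead under that push. The scene view shows both necks on the lower slot edges, unchanged after release.
- **Catch:** looking straight down, the plate lies flat against the panel, and the pin sticks out about 7 mm over its top edge.
- **Plain tray:** it looks unmoved in the top view, compared by eye.
- **Robot:** it was clear of everything, with a wrist force near 0 N.

**Check that disagreed:** in the oblique top view the plate edge appeared about 4–5 mm farther from the panel than predicted. The view from directly above showed no gap, so I put this down to calibration and reading error.

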